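Build up a shaper spindle for copy moulding

TASK

Build up the bare shaper spindle for copy moulding: slip the plain spacing collar onto it first, then the winged cutter head with its long hub upwards as it lies, then the ball-bearing guide, and last the end cap with its hexagon up, each sitting fully down on the one below. Lower the cutter head gently all the way down until it rests, never letting it drop down the spindle, because its carbide tips are brittle; leave the wide thin spare ring and everything else on the bench where it is.

Things in the scene. Friction and masses are not known exactly. Their poses are not given: they have to be found in the camera images.
- spindle: fixed target: dark iron flange 200 mm across, 10 mm thick (4 screw heads 5 mm proud), steel shaft upright at its centre. Origin: centre of flange underside, on bench; z up. Heights above bench: seat for the first part (60 mm shoulder) 18 mm; shaft 30 mm thick to 72, taper to 20 mm at 79, tip (14 mm) 84. Parts slip on, no screwing. Finished undersides: collar 18, cutter 38, guide 64, cap 76 mm
- collar: plain spacing collar: a thick-walled steel ring 50 mm in outside diameter, 33 mm bore, 20 mm high. Origin: centre of its underside, z up. About 0.18 kg
- cutter: cutter head: hub tube 50 mm outside diameter, 33 mm bore, 26 mm high; round it an aluminium disc 84 mm across with four wings and brass-coloured carbide tips, 110 mm across the tips. Disc and tips lie 1 to 11 mm above the hub's underside; the top 15 mm of hub stands clear for gripping. Origin: centre of hub underside, z up. Lies right way up. About 0.45 kg
- guide: ball-bearing guide: a bearing ring 62 mm in outside diameter, 33 mm bore, 12 mm high, with bright inner and outer steel rims and a black shield between. Origin: centre of its underside, z up. About 0.16 kg
- cap: end cap: round steel flange 54 mm across, 12 mm high; above it a neck 41 mm across up to 20 mm and a hexagon 36 mm across flats from 20 to 30 mm high (its top), dark dot on top. Closed above; hollow below, 24 mm bore 12 mm deep, to go over the spindle's end. Origin: centre of underside, z up. Stands hexagon up. About 0.22 kg
- spare: spare ring, not wanted for this job: a flat steel ring 74 mm in outside diameter, 33 mm bore, only 8 mm thick. Origin: centre of its underside. To be left where it is
- offcut: short piece of dark wooden moulding, 90 x 44 mm and 29 mm high. Origin: centre of its underside. To be left where it is
- wrench: steel spanner 240 mm long and 8 mm high, lying flat between the robot and the spindle. Origin: its middle, x axis along it. To be left where it is
- tub: round white plastic tub, 92 mm across and 60 mm high, open, at the back on the robot's left. Origin: centre of its underside. To be left where it is
- hammer: hammer 270 mm long and 26 mm high with a wooden handle, lying at the back on the robot's right. Origin: the middle of its length, on the bench, x axis along it towards the head. To be left where it is
Mind the look-alikes: they are no part of the job. There is more than one size of the cutter; the job needs the smaller. Leave any purple look-alike of the spindle alone.

How it is judged:
By the outcome, as a careful person would: the job done as asked, in the order asked, and still so for the second after the job is handed in, with the robot touching nothing.
It also fails if it takes over 106 s, if anything falls off the work surface, if the arm or the gripper's body presses on something with over 40 N, if the wrist force passes 120 N, or if a joint passes its speed limit or range.

ROBOT

A 6-joint arm with a two-finger parallel gripper is mounted at the origin on the work surface. World frame = base frame: x ahead of the robot, y to its left, z up, the work surface at z = 0. Lengths are in m, angles in rad, forces in N, time in s.
With the tool pointing down it reaches from about 0.35 to 0.85 m from the base axis. Payload 8.1 kg.
Tool frame: the origin (TCP) lies midway between the tips of the shut fingers; the grasp point (between the pads) lies 19 mm behind it; z points along the fingers, y is the line along which they close (so a half turn about z gives the same grasp; the last joint's range is limited). The gripper opens to 93 mm and grips with 3 to 60 N. Pads are 15 mm wide; open, the fingers measure 128 mm over their backs; the gripper's body (75 mm by 188 mm) begins 65 mm behind the grasp point.
Start: joints at [1.245, 0.13, 1.488, -0, 1.523, -0.085], TCP at [0.143, 0.583, 0.219] pointing down, gripper open.
Joint ranges: [-2.96, 2.96], [-0.89, 2.26], [0.02, 2.5], [-1.34, 4.48], [0, 2.73], [-2.66, 2.66]. Speed limits (rad/s): [2.39, 2.39, 2.79, 3.14, 3.14, 3.14].

INTERFACE

Orientations are given as a rotation vector (axis times angle).
In Python, from bench import telemetry, snapshot, calibration, workorder gives the robot as it stands.
- The arm moves only by the tool arm_command, never from a script. Its argument "increments" is a list of rows, each a list of 5 numbers: the shift along the tool's x, y, z in m, then the turn about the tool's z in degrees, then the opening in per cent of the stroke, from 0 (shut) to 100 (fully open). In form: [[dx, dy, dz, roll, jaw], ...]. A call has 1 to 20 rows; each row shifts and turns the commanded pose from where the row before left it, along the tool's axes as they then stand; what a row does not reach is not made up. A row lasts 1/8 s, in which the tool goes at most 62.5 mm and 10.7 degrees, less where a joint would pass 70% of its speed; a pose out of reach is approached as far as the arm can. A call is refused whole if a number of a shift passes 0.0625 or a number of a turn 10.7, either way. A call with a gripper value outside its range is refused whole. The fingers move at their own pace and stop on an object; "force" is the grip in N (left out, the last holds). Time passes only in rows, so rows that do not move let the fingers close. It gives the time, the measured TCP pose, the force, the opening and the grip force at its end, in the units of the state.
- telemetry.get_state(): the state, without advancing time (a new reading comes with each control period).
- snapshot(name): name is "side" or "top"; returns (picture, depth): 384x512x3 uint8, blue, green, red; 384x512 float32, m along the optical axis (not along the pixel's ray), 0 where there is no reading.
- calibration(name): a dict with "fx", "fy", "cx", "cy" (pixels), "extrinsics" (4x4, takes a point from camera to world coordinates). Camera axes: x right, y down, z forward; pixel columns grow to the right and rows downward; lengths in m; the calibration is good to about 2 mm. A picture is of the moment at which its call begins. calibration takes no time and is no camera call.
- workorder.job_done(): hands the job in; it is judged then, once.
The state is a dict: "time": time; "q": joint angles; "qvel": joint speeds; "tau": joint torques, N m; "eef_pos": TCP position; "tcp_rot": TCP orientation; "ft_force": force on the tool from outside, world axes, zero at the start; "wrist_torque": the same for the moment, N m; "finger_gap": opening from 0.0 (shut) to 1.0 (fully open); "grasp_force": force on a finger pad.
Only numpy, scipy, OpenCV 4.12 (cv2) and the standard library are available. Lean on these libraries where they do the work, as an engineer would, in place of code of your own. Each camera call takes 0.05 s, during which the arm holds its last target. There are 200 camera calls.

## Working session

There is one attempt and no reset: what is moved stays moved. The work goes in short steps, Python scripts to look and compute and a tool call to move; the robot and the scene stay as the last step left them, time stands still between calls to the robot, and variables do not carry over. Pictures are saved under pics/ and viewed, at most 14 in all, crops included, and the job is handed in when it is done.

Besides the shell and the picture viewer there is one more tool, called after "Emit:" as name(argument=value, ...), one argument or row to a line, values as JSON. arm_command: Moves the arm, as the interface text tells. Its arguments: {"type":"object","properties":{"increments":{"type":"array"},"force":{"type":"number"}},"required":["increments"]}

```bash
mkdir -p pics; python3 - <<'E'
from bench import telemetry, snapshot, calibration
import cv2,numpy as np
print(telemetry.get_state())
for n in("top","side"):
    p,d=snapshot(n); cv2.imwrite(f"pics/{n}0.png",p); np.save(f"{n}0.npy",d); c=calibration(n); print(n,c)
E
```

```text
{'time': 0.0, 'q': array([ 1.24463725e+00,  1.31135714e-01,  1.48925328e+00,  1.01764850e-05,
        1.52296895e+00, -8.54283059e-02]), 'qvel': array([-0.00097211, -0.00050907,  0.00080735, -0.0008409 , -0.00045754,
        0.00086298]), 'tau': array([-1.00541649e-03, -5.59848690e+01, -4.91752946e+01,  7.65645225e-02,
        3.59807862e-02, -1.07921812e-04]), 'eef_pos': array([0.14286293, 0.58218156, 0.21761691]), 'tcp_rot': array([-3.77182723e-01, -3.11849344e+00,  2.71082544e-03]), 'ft_force': array([ 0.1716867 , -0.46905278, -0.17526071]), 'wrist_torque': array([ 0.0064437 ,  0.02436459, -0.04586929]), 'grasp_force': 0.0, 'finger_gap': 0.999872466980759}
top {'fx': 354.45096300154114, 'fy': 354.45096300154114, 'cx': 250.5039031150075, 'cy': 194.41887351086987, 'extrinsics': array([[-0.01807224, -0.99069144,  0.1349217 ,  0.33938627],
       [-0.99956906,  0.02102415,  0.02048587,  0.03352898],
       [-0.02313179, -0.13449333, -0.99064447,  1.14253347],
       [ 0.        ,  0.        ,  0.        ,  1.        ]])}
side {'fx': 410.7198496812997, 'fy': 410.7198496812997, 'cx': 256.2498811870609, 'cy': 198.75184691291128, 'extrinsics': array([[ 0.91665186, -0.27555046,  0.28951909,  0.1234085 ],
       [-0.39920775, -0.59575141,  0.69693143, -0.80688208],
       [-0.01955837, -0.75442176, -0.65609852,  0.8451805 ],
       [ 0.        ,  0.        ,  0.        ,  1.        ]])}
```

View pics/top0.png

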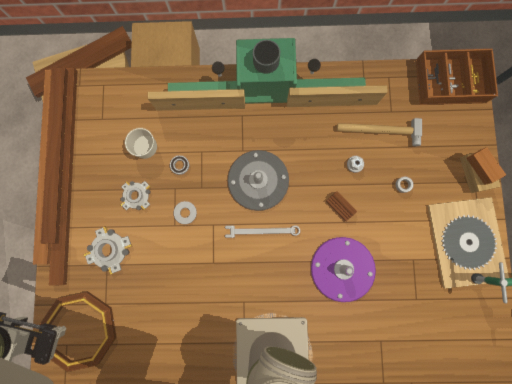

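View pics/side0.png

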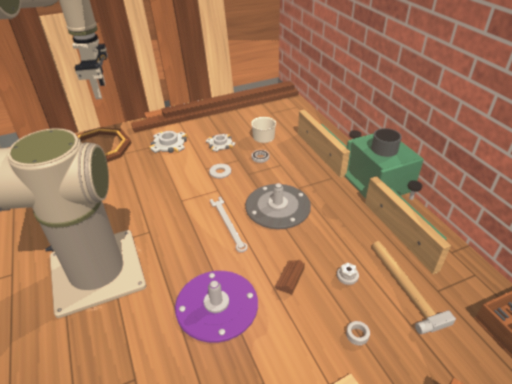

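The top view shows the grey spindle at (258,180), small cutter (135,195), guide (179,165), spare (185,213), cap (356,164) and collar (405,185). The larger cutter at (107,250) and the purple spindle at (344,269) are the decoys.

```bash
cat > h.py <<'E'
from bench import telemetry, snapshot, calibration
import cv2,numpy as np
def cloud(n,d):
    c=calibration(n); v,u=np.mgrid[:384,:512]
    P=np.stack([(u-c['cx'])/c['fx']*d,(v-c['cy'])/c['fy']*d,d],-1)
    E=c['extrinsics']; return P@E[:3,:3].T+E[:3,3]
def fit(P,valid,xy,r,z0,z1):
    m=valid&(np.hypot(P[...,0]-xy[0],P[...,1]-xy[1])<r)&(P[...,2]>z0)&(P[...,2]<z1)
    q=P[m]; 
    if len(q)<5: return None
    (x,y),R=cv2.minEnclosingCircle(q[:,:2].astype(np.float32)); return len(q),np.round([x,y,R],4),np.round(q.mean(0),4)
E
python3 - <<'E'
from h import *
T=np.load('top0.npy');P=cloud('top',T);S=np.load('side0.npy');Q=cloud('side',S)
for n,(u,v),r,z0,z1 in [('spindle',(258,180),.025,.03,.1),('flange',(258,180),.12,.004,.03),('cutter',(135,195),.07,.004,.05),('hub',(135,195),.04,.018,.05),('guide',(179,165),.05,.005,.03),('cap',(356,164),.05,.005,.05),('captop',(356,164),.03,.024,.05),('collar',(405,185),.05,.008,.05),('spare',(185,213),.06,.004,.03),('tub',(141,144),.07,.03,.1)]:
    a=P[v-3:v+4,u-3:u+4].reshape(-1,3); xy=a.mean(0)
    f=fit(P,T>0,xy,r,z0,z1)
    if f: xy=f[1][:2]
    print(n,f,fit(Q,S>0,xy,r+.005,z0,z1))
b=P[(T>0)&(abs(P[...,2])<.02)]; print(np.median(b[:,2]))
p=cv2.imread('pics/top0.png'); 
im=cv2.resize(p[135:230,100:200],None,fx=5,fy=5,interpolation=2)
cv2.imwrite('pics/crop.png',im)
E
```

```text
spindle (81, array([0.5414, 0.0323, 0.0148]), array([0.5371, 0.0319, 0.0746])) (163, array([0.5413, 0.0281, 0.0155]), array([0.5382, 0.0232, 0.0629]))
flange (2923, array([0.5265, 0.0314, 0.1196]), array([0.5386, 0.0318, 0.0116])) (2313, array([0.5267, 0.0313, 0.1246]), array([0.5329, 0.0192, 0.0121]))
cutter (718, array([0.4997, 0.4351, 0.0693]), array([0.4984, 0.4303, 0.0131])) (432, array([0.5001, 0.4351, 0.0748]), array([0.4963, 0.4249, 0.0138]))
hub (126, array([0.4994, 0.4298, 0.0268]), array([0.4985, 0.4316, 0.0259])) (95, array([0.5014, 0.4277, 0.028 ]), array([0.499 , 0.4279, 0.0255]))
guide (238, array([0.5967, 0.2902, 0.0491]), array([0.596 , 0.2892, 0.012 ])) (179, array([0.5953, 0.2909, 0.0526]), array([0.5955, 0.2856, 0.0118]))
cap (238, array([ 0.576 , -0.2701,  0.0491]), array([ 0.5836, -0.279 ,  0.0216])) (354, array([ 0.5758, -0.2689,  0.0479]), array([ 0.5813, -0.2906,  0.022 ]))
captop (109, array([ 0.5859, -0.2843,  0.0201]), array([ 0.5856, -0.2824,  0.0313])) (173, array([ 0.5856, -0.2854,  0.0211]), array([ 0.5854, -0.287 ,  0.0307]))
collar (148, array([ 0.5151, -0.434 ,  0.0253]), array([ 0.5144, -0.4326,  0.0187])) (320, array([ 0.5155, -0.4352,  0.0264]), array([ 0.5133, -0.4373,  0.0186]))
spare (374, array([0.4379, 0.2709, 0.0593]), array([0.4386, 0.2694, 0.0084])) (292, array([0.4385, 0.2704, 0.0645]), array([0.4392, 0.2671, 0.0083]))
tub (309, array([0.6636, 0.4064, 0.0463]), array([0.6688, 0.4129, 0.0502])) (349, array([0.6631, 0.4044, 0.049 ]), array([0.664 , 0.4062, 0.0484]))
0.0015661523519958642
```

View pics/crop.png

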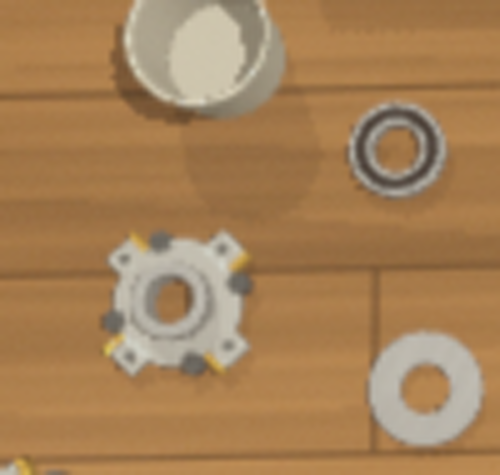

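The crop confirms the small cutter, wings at roughly 45°, with clear space round it, the guide and the spare. Next is a finer fit.

```bash
cat >> h.py <<'E'
def circ(n,d,P,xy,R,z0,z1,h):
    """outer contour of height-masked blob, cast to plane z=h, circle fit (least squares)"""
    m=((d>0)&(np.hypot(P[...,0]-xy[0],P[...,1]-xy[1])<R*1.25)&(P[...,2]>z0)&(P[...,2]<z1)).astype(np.uint8)
    cs,_=cv2.findContours(m,cv2.RETR_EXTERNAL,cv2.CHAIN_APPROX_NONE); c=max(cs,key=cv2.contourArea)[:,0].astype(float)
    k=calibration(n);E=k['extrinsics']
    r=np.c_[(c[:,0]-k['cx'])/k['fx'],(c[:,1]-k['cy'])/k['fy'],np.ones(len(c))]@E[:3,:3].T
    p=E[:3,3]+r*((h-E[2,3])/r[:,2])[:,None]
    for _ in range(3):
        s=np.linalg.lstsq(np.c_[2*p[:,:2],np.ones(len(p))],(p[:,:2]**2).sum(1),rcond=None)[0]
        e=np.hypot(*(p[:,:2]-s[:2]).T)-np.sqrt(s[2]+s[0]**2+s[1]**2); p=p[abs(e)<2*e.std()+1e-4]
    return np.round([*s[:2],np.sqrt(s[2]+s[0]**2+s[1]**2)],4),len(p)
def tool():
    s=telemetry.get_state(); R=cv2.Rodrigues(np.array(s['tcp_rot']))[0]
    print('t',round(s['time'],2),'pos',np.round(s['eef_pos'],4),'yaw_y_deg',round(np.degrees(np.arctan2(R[1,1],R[0,1])),2),'tilt',np.round(R[:2,2],3),'F',np.round(s['ft_force'],1),'gap',round(s['finger_gap'],3),'gf',s['grasp_force'],'q6',s['q'][5])
    return s,R
E
python3 - <<'E'
from h import *
for n in('top','side'):
    T=np.load(n+'0.npy');P=cloud(n,T)
    for nm,xy,R,z0,z1,h in [('spindle',(.5385,.031),.1,.005,.016,.0115),('shoulder',(.5385,.031),.03,.0165,.03,.0195),('hub',(.499,.43),.025,.02,.05,.0275),('guide',(.596,.289),.031,.0075,.03,.0135),('cap',(.585,-.284),.027,.007,.05,.0135),('captop',(.585,-.284),.021,.024,.05,.0315),('collar',(.515,-.434),.025,.012,.05,.0215)]:
        print(n,nm,circ(n,T,P,xy,R,z0,z1,h))
s,R=tool(); print(R)
E
```

```text
top spindle (array([0.5412, 0.0321, 0.0979]), 169)
top shoulder (array([0.5417, 0.0323, 0.0286]), 47)
top hub (array([0.4983, 0.4312, 0.024 ]), 42)
top guide (array([0.5968, 0.2888, 0.0296]), 49)
top cap (array([ 0.5859, -0.2829,  0.0258]), 44)
top captop (array([ 0.5865, -0.2833,  0.0182]), 33)
top collar (array([ 0.5148, -0.4323,  0.024 ]), 43)
side spindle (array([0.5389, 0.026 , 0.0972]), 172)
side shoulder (array([0.5414, 0.0297, 0.028 ]), 44)
side hub (array([0.4991, 0.4267, 0.0265]), 33)
side guide (array([0.5974, 0.2865, 0.0313]), 37)
side cap (array([ 0.587 , -0.2844,  0.0289]), 59)
side captop (array([ 0.5851, -0.2872,  0.0199]), 41)
side collar (array([ 0.513 , -0.4371,  0.0254]), 63)
t 0.1 pos [0.1429 0.5822 0.2177] yaw_y_deg 76.21 tilt [-0.001 -0.002] F [-1.1  0.  -0.8] gap 0.997 gf 0.0 q6 -0.08542561257246084
[[-9.71161241e-01  2.38422955e-01 -5.82508029e-04]
 [ 2.38423592e-01  9.71159969e-01 -1.58296185e-03]
 [ 1.88294038e-04 -1.67619485e-03 -9.99998577e-01]]
```

Emit:
arm_command(
  increments=[
    [0, 0, 0, -6.9, 100],
    [0, 0, 0, -6.9, 100],
    [-0.045, -0.04, 0, 0, 100],
    [-0.045, -0.04, 0, 0, 100],
    [-0.045, -0.04, 0, 0, 100],
    [-0.045, -0.04, 0, 0, 100],
    [-0.045, -0.04, 0, 0, 100],
    [-0.045, -0.04, 0, 0, 100],
    [-0.045, -0.04, 0, 0, 100],
    [-0.045, -0.04, 0, 0, 100],
    [0, -0.06, 0, 0, 100],
    [0, -0.06, 0, 0, 100],
    [0, -0.06, 0, 0, 100],
    [0, -0.06, 0, 0, 100],
    [0, -0.06, 0, 0, 100],
    [0, -0.06, 0, 0, 100],
    [0, -0.06, 0, 0, 100],
    [0, -0.06, 0, 0, 100],
    [0, -0.06, 0, 0, 100],
    [0, -0.06, 0, 0, 100],
  ],
  force=25,
)

```text
time: 2.6
eef_pos: [0.5027, -0.3391, 0.2182]
tcp_rot: [-0.0, -3.141, -0.001]
ft_force: [-0.2, 0.1, 0.5]
finger_gap: 1.0
grasp_force: 0.0
```

```bash
python3 -c "
from h import *; tool()"
```

```text
t 2.6 pos [ 0.5027 -0.3391  0.2182] yaw_y_deg 89.99 tilt [-0.  0.] F [-0.2  0.1  0.5] gap 1.0 gf 0.0 q6 -2.2488546777877
```

Emit:
arm_command(
  increments=[
    [-0.006, -0.05, 0, 0, 100],
    [-0.006, -0.043, 0.03, 0, 100],
    [0, 0, 0.06, 0, 100],
    [0, 0, 0.06, 0, 100],
    [0, 0, 0.043, 0, 100],
    [0, 0, 0.02, 0, 100],
    [0, 0, 0, 0, 100],
    [0, 0, 0, 0, 30],
    [0, 0, 0, 0, 30],
    [0, 0, 0, 0, 30],
    [0, 0, 0, 0, 30],
    [0, 0, 0, 0, 30],
    [0, 0, 0, 0, 30],
    [0, 0, 0, 0, 30],
  ],
  force=25,
)

```text
time: 4.35
eef_pos: [0.5154, -0.4309, 0.0063]
tcp_rot: [0.0, 3.141, -0.002]
ft_force: [-0.1, -3.4, 5.3]
finger_gap: 0.537
grasp_force: 25.0
```

```bash
python3 -c "
from h import *; tool()"
```

```text
t 4.35 pos [ 0.5154 -0.4309  0.0063] yaw_y_deg 90.0 tilt [ 0.001 -0.001] F [-0.1 -3.4  5.3] gap 0.537 gf 25.000875438563526 q6 -2.3431284261994754
```

Emit:
arm_command(
  increments=[
    [0, 0, -0.02, 0, 30],
    [0, 0, -0.05, 0, 30],
    [0, 0, -0.05, 0, 30],
    [-0.003, 0.05, 0, 0, 30],
    [-0.003, 0.06, 0, 0, 30],
    [-0.003, 0.06, 0, 0, 30],
    [-0.003, 0.06, 0, 0, 30],
    [-0.003, 0.06, 0, 0, 30],
    [-0.003, 0.06, 0, 0, 30],
    [-0.003, 0.06, 0, 0, 30],
    [-0.003, 0.04, 0, 0, 30],
    [-0.002, 0.013, 0, 0, 30],
    [0, 0, 0, 0, 30],
    [0, 0, 0, 0, 30],
  ],
)

```text
time: 6.1
eef_pos: [0.541, 0.0315, 0.1257]
tcp_rot: [-0.002, -3.141, 0.001]
ft_force: [-0.6, -0.5, -2.0]
finger_gap: 0.538
grasp_force: 25.0
```

```bash
python3 - <<'E'
from h import *
tool()
p,d=snapshot('side');q,e=snapshot('top'); cv2.imwrite('pics/a.png',np.hstack([cv2.resize(p[130:250,200:340],None,fx=2.7,fy=2.7),cv2.resize(q[120:240,190:330],None,fx=2.7,fy=2.7)]))
E
```

```text
t 6.1 pos [0.541  0.0315 0.1257] yaw_y_deg 89.94 tilt [-0. -0.] F [-0.6 -0.5 -2. ] gap 0.538 gf 24.99873402994126 q6 -1.6059552987340577
```

View pics/a.png

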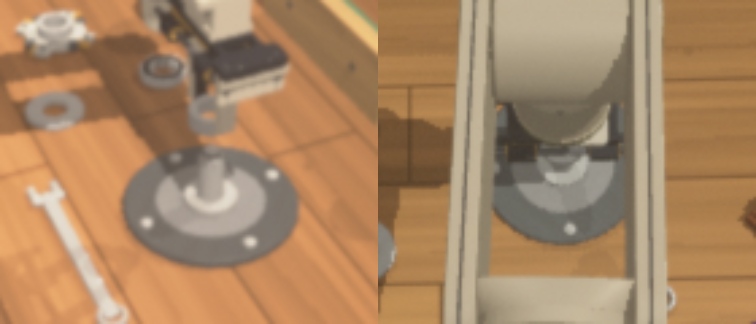

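The collar hangs straight above the shaft: side view has the collar at (212,115) and the shaft at (210,150).

Emit:
arm_command(
  increments=[
    [0, 0, 0.03, 0, 30],
    [0, 0, 0.008, 0, 30],
    [0, 0, 0.008, 0, 30],
    [0, 0, 0.008, 0, 30],
    [0, 0, 0, 0, 30],
  ],
)

```text
time: 6.82
eef_pos: [0.5409, 0.0326, 0.0713]
tcp_rot: [0.0, -3.141, 0.0]
ft_force: [-0.1, -0.0, -1.0]
finger_gap: 0.537
grasp_force: 25.0
```

```bash
python3 -c "
from h import *; tool()"
```

```text
t 6.83 pos [0.5409 0.0326 0.0713] yaw_y_deg 90.0 tilt [-0.001 -0.   ] F [-0.1 -0.  -1. ] gap 0.537 gf 24.998666712781414 q6 -1.6050791101123323
```

Emit:
arm_command(
  increments=[
    [0, 0, 0.015, 0, 30],
    [0, 0, 0.015, 0, 30],
    [0, 0, 0.012, 0, 30],
    [0, 0, 0.003, 0, 30],
    [0, 0, 0.002, 0, 30],
    [0, 0, 0.001, 0, 30],
    [0, 0, 0, 0, 30],
  ],
)

```text
time: 7.7
eef_pos: [0.5411, 0.0328, 0.0243]
tcp_rot: [0.0, -3.141, -0.0]
ft_force: [-3.0, -0.4, 5.6]
finger_gap: 0.535
grasp_force: 25.0
```

Emit:
arm_command(
  increments=[
    [0, 0, 0.001, 0, 30],
    [0, 0, 0, 0, 75],
    [0, 0, 0, 0, 75],
    [0, 0, 0, 0, 75],
    [0, 0, -0.05, 0, 75],
    [0, 0, -0.06, 0, 75],
    [0, 0, -0.01, 0, 75],
    [0.006, 0.055, 0, 0, 90],
    [0.006, 0.06, 0, 0, 90],
    [0.006, 0.06, 0, 0, 90],
    [0.006, 0.06, 0, 0, 90],
    [0.006, 0.06, 0, 0, 90],
    [0.006, 0.055, 0, 0, 90],
    [0.005, 0.04, 0, 0, 90],
    [0.002, 0.008, 0, 0, 90],
    [0, 0, 0.03, 0, 90],
    [0, 0, 0, 0, 90],
  ],
)

```text
time: 9.82
eef_pos: [0.4962, 0.4283, 0.1088]
tcp_rot: [-0.001, -3.136, 0.007]
ft_force: [-0.2, -1.1, -0.7]
finger_gap: 0.901
grasp_force: 0.0
```

```bash
python3 - <<'E'
from h import *
tool()
p,d=snapshot('side');q,e=snapshot('top'); cv2.imwrite('pics/b.png',np.hstack([cv2.resize(p[100:250,130:340],None,fx=1.9,fy=1.9),cv2.resize(q[100:250,90:300],None,fx=1.9,fy=1.9)]))
P=cloud('side',d); print(fit(P,d>0,(.541,.03),.03,.03,.045),circ('side',d,P,(.541,.031),.025,.032,.046,.0395), fit(P,d>0,(.541,.031),.025,.03,.1))
E
```

```text
t 9.82 pos [0.4962 0.4283 0.1088] yaw_y_deg 89.98 tilt [-0.005 -0.004] F [-0.2 -1.1 -0.7] gap 0.901 gf 0.0 q6 -0.9361736630536135
(114, array([0.5398, 0.031 , 0.0256]), array([0.5359, 0.0236, 0.0381])) (array([0.5381, 0.0274, 0.0239]), 38) (239, array([0.5409, 0.0313, 0.0245]), array([0.5374, 0.0233, 0.0552]))
```

View pics/b.png

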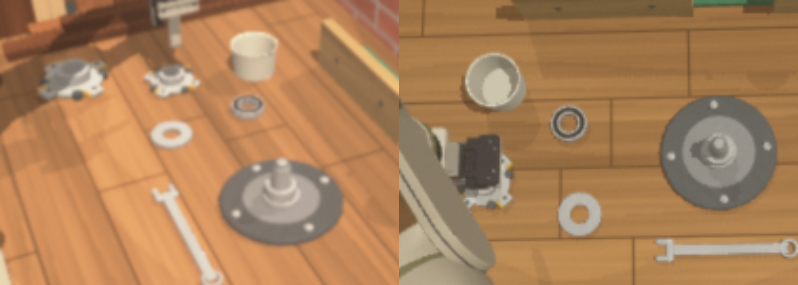

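The collar is down on the shoulder (spindle at (282,185) in the left crop), and the gripper stands over the small cutter.

Emit:
arm_command(
  increments=[
    [0, 0, 0.05, 0, 90],
    [0, 0, 0.03, 0, 90],
    [0, 0, 0.013, 0, 90],
    [0, 0, 0, 0, 90],
    [0, 0, 0, 0, 90],
  ],
)

```text
time: 10.55
eef_pos: [0.4995, 0.4315, 0.022]
tcp_rot: [0.0, 3.139, 0.003]
ft_force: [0.4, -0.2, 0.3]
finger_gap: 0.904
grasp_force: 0.0
```

```bash
python3 -c "
from h import *; tool()"
```

```text
t 10.55 pos [0.4995 0.4315 0.022 ] yaw_y_deg 89.99 tilt [0.003 0.002] F [ 0.4 -0.2  0.3] gap 0.904 gf 0.0 q6 -0.9357285718562
```

Emit:
arm_command(
  increments=[
    [0.001, 0, 0.008, 0, 90],
    [0, 0, 0, 0, 90],
    [0, 0, 0, 0, 30],
    [0, 0, 0, 0, 30],
    [0, 0, 0, 0, 30],
    [0, 0, 0, 0, 30],
    [0, 0, 0, 0, 30],
    [0, 0, 0, 0, 30],
    [0, 0, 0, 0, 30],
  ],
  force=45,
)

```text
time: 11.68
eef_pos: [0.4971, 0.4309, 0.0117]
tcp_rot: [-0.0, 3.141, 0.0]
ft_force: [-0.2, 1.9, 0.7]
finger_gap: 0.522
grasp_force: 46.4
```

```bash
python3 -c "
from h import *; tool()"
```

```text
t 11.68 pos [0.4971 0.4309 0.0117] yaw_y_deg 90.01 tilt [0. 0.] F [-0.2  1.9  0.7] gap 0.522 gf 46.438761334866285 q6 -0.9348020438712825
```

Emit:
arm_command(
  increments=[
    [0, 0, -0.01, 0, 30],
    [0, 0, -0.04, 0, 30],
    [0, 0, -0.05, 0, 30],
    [0, 0, -0.03, 0, 30],
    [-0.005, -0.04, 0, 0, 30],
    [-0.006, -0.055, 0, 0, 30],
    [-0.006, -0.055, 0, 0, 30],
    [-0.006, -0.055, 0, 0, 30],
    [-0.006, -0.055, 0, 0, 30],
    [-0.006, -0.055, 0, 0, 30],
    [-0.005, -0.05, 0, 0, 30],
    [-0.003, -0.025, 0, 0, 30],
    [0, -0.008, 0, 0, 30],
    [0, 0, 0, 0, 30],
    [0, 0, 0, 0, 30],
    [0, 0, 0, 0, 30],
  ],
)

```text
time: 13.68
eef_pos: [0.54, 0.0338, 0.1416]
tcp_rot: [0.002, -3.141, -0.0]
ft_force: [-1.4, 0.1, -4.5]
finger_gap: 0.525
grasp_force: 46.4
```

```bash
python3 - <<'E'
from h import *
tool()
p,d=snapshot('side'); cv2.imwrite('pics/c.png',cv2.resize(p[110:250,200:360],None,fx=4,fy=4))
E
```

```text
t 13.68 pos [0.54   0.0338 0.1416] yaw_y_deg 90.09 tilt [-0.  0.] F [-1.4  0.1 -4.5] gap 0.525 gf 46.42679253593087 q6 -1.6047457660394207
```

View pics/c.png

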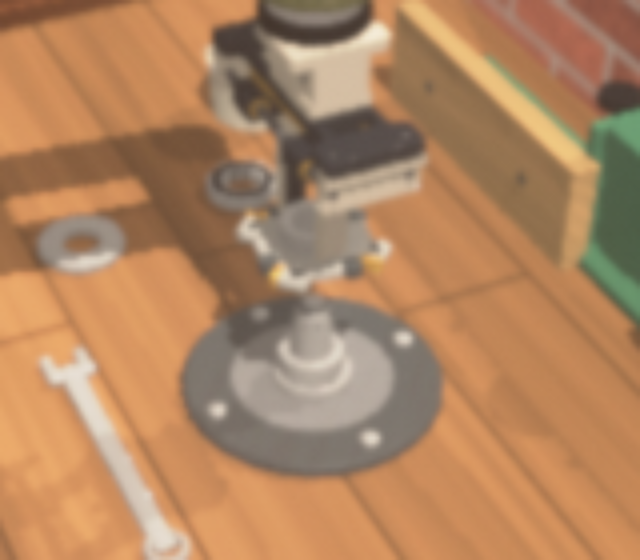

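The cutter is held level, hub at (320,225), above the shaft at (313,320).

Emit:
arm_command(
  increments=[
    [0, -0.001, 0.02, 0, 30],
    [0, 0, 0.02, 0, 30],
    [0, 0, 0.006, 0, 30],
    [0, 0, 0.005, 0, 30],
    [0, 0, 0.005, 0, 30],
    [0, 0, 0.005, 0, 30],
    [0, 0, 0, 0, 30],
  ],
)

```text
time: 14.6
eef_pos: [0.5399, 0.0317, 0.0804]
tcp_rot: [0.0, -3.141, -0.0]
ft_force: [-0.7, -0.6, -4.5]
finger_gap: 0.523
grasp_force: 46.4
```

```bash
python3 -c "
from h import *; tool()"
```

```text
t 14.6 pos [0.5399 0.0317 0.0804] yaw_y_deg 90.0 tilt [-0.001  0.   ] F [-0.7 -0.6 -4.5] gap 0.523 gf 46.42713907174766 q6 -1.6069641274904998
```

Emit:
arm_command(
  increments=[
    [0, 0.001, 0.006, 0, 30],
    [0, 0, 0.006, 0, 30],
    [0, 0, 0.006, 0, 30],
    [0, 0, 0.005, 0, 30],
    [0, 0, 0.003, 0, 30],
    [0, 0, 0.002, 0, 30],
    [0, 0, 0.001, 0, 30],
    [0, 0, 0, 0, 30],
    [0, 0, 0, 0, 30],
  ],
)

```text
time: 15.72
eef_pos: [0.5402, 0.0327, 0.0518]
tcp_rot: [-0.0, 3.141, -0.0]
ft_force: [-0.1, -0.4, -5.6]
finger_gap: 0.529
grasp_force: 46.4
```

Emit:
arm_command(
  increments=[
    [0, 0, 0.001, 0, 30],
    [0, 0, 0.001, 0, 30],
    [0, 0, 0, 0, 30],
  ],
)

```text
time: 16.1
eef_pos: [0.5402, 0.0327, 0.0498]
tcp_rot: [-0.0, 3.141, -0.0]
ft_force: [0.3, -0.4, -2.9]
finger_gap: 0.526
grasp_force: 46.4
```

Emit:
arm_command(
  increments=[
    [0, 0, 0.0005, 0, 30],
    [0, 0, 0.0005, 0, 30],
    [0, 0, 0, 0, 30],
  ],
)

```text
time: 16.48
eef_pos: [0.5403, 0.0327, 0.0496]
tcp_rot: [-0.0, 3.141, -0.0]
ft_force: [-5.7, 0.7, 8.0]
finger_gap: 0.524
grasp_force: 46.6
```

Emit:
arm_command(
  increments=[
    [0, 0, 0, 0, 40],
    [0, 0, 0, 0, 75],
    [0, 0, 0, 0, 75],
    [0, 0, 0, 0, 75],
    [0, 0, -0.03, 0, 75],
    [0, 0, -0.04, 0, 80],
    [0, 0, -0.02, 0, 95],
    [-0.009, 0.04, 0, 0, 95],
    [-0.012, 0.055, 0, 0, 95],
    [-0.012, 0.055, 0, 0, 95],
    [-0.012, 0.055, 0, 0, 95],
    [-0.009, 0.04, 0, 0, 95],
    [-0.0025, 0.011, 0.02, 0, 95],
    [0, 0, 0.05, 0, 95],
    [0, 0, 0.04, 0, 95],
    [0, 0, 0, 0, 95],
    [0, 0, 0, 0, 95],
  ],
)

```text
time: 18.6
eef_pos: [0.5973, 0.2883, 0.0298]
tcp_rot: [0.001, 3.141, 0.0]
ft_force: [-0.1, -0.4, 0.4]
finger_gap: 0.952
grasp_force: 0.0
```

```bash
python3 - <<'E'
from h import *
tool()
p,d=snapshot('side');q,e=snapshot('top'); cv2.imwrite('pics/d.png',np.hstack([cv2.resize(p[110:250,190:340],None,fx=2.6,fy=2.6),cv2.resize(q[120:260,160:310],None,fx=2.6,fy=2.6)]))
P=cloud('top',e); print(circ('top',e,P,(.541,.031),.025,.058,.07,.0655), fit(P,e>0,(.541,.031),.025,.058,.07),fit(P,e>0,(.541,.031),.06,.04,.056))
E
```

```text
t 18.6 pos [0.5973 0.2883 0.0298] yaw_y_deg 89.97 tilt [0.001 0.   ] F [-0.1 -0.4  0.4] gap 0.952 gf 0.0 q6 -1.1976542998270228
(array([0.5415, 0.0332, 0.0239]), 44) (112, array([0.5411, 0.0313, 0.0245]), array([0.5397, 0.031 , 0.0644])) (525, array([0.5419, 0.0331, 0.0549]), array([0.5404, 0.0333, 0.0491]))
```

View pics/d.png

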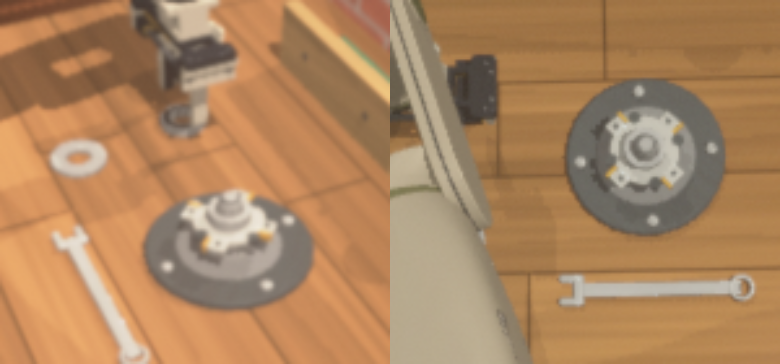

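The cutter sits down on the collar with its wings level (right crop (645,145)), and the gripper straddles the guide.

Emit:
arm_command(
  increments=[
    [0, 0, 0.02, 0, 95],
    [0, 0, 0.006, 0, 95],
    [0, 0, 0, 0, 95],
    [0, 0, 0, 0, 40],
    [0, 0, 0, 0, 40],
    [0, 0, 0, 0, 40],
    [0, 0, 0, 0, 40],
    [0, 0, 0, 0, 40],
    [0, 0, 0, 0, 40],
  ],
  force=30,
)

```text
time: 19.82
eef_pos: [0.5968, 0.2888, 0.0029]
tcp_rot: [-0.0, 3.141, 0.0]
ft_force: [-0.3, 0.0, 2.5]
finger_gap: 0.647
grasp_force: 29.9
```

```bash
python3 -c "
from h import *; tool()"
```

```text
t 19.82 pos [0.5968 0.2888 0.0029] yaw_y_deg 90.0 tilt [0. 0.] F [-0.3  0.   2.5] gap 0.647 gf 29.850077130831778 q6 -1.1974461086078203
```

Emit:
arm_command(
  increments=[
    [0, 0, -0.02, 0, 40],
    [0, 0, -0.05, 0, 40],
    [0, 0, -0.05, 0, 40],
    [0, 0, -0.015, 0, 40],
    [0.009, -0.04, 0, 0, 40],
    [0.012, -0.055, 0, 0, 40],
    [0.012, -0.055, 0, 0, 40],
    [0.012, -0.055, 0, 0, 40],
    [0.008, -0.04, 0, 0, 40],
    [0.0025, -0.011, 0, 0, 40],
    [0, 0, 0, 0, 40],
    [0, 0, 0, 0, 40],
  ],
)

```text
time: 21.32
eef_pos: [0.5412, 0.0339, 0.1374]
tcp_rot: [0.002, -3.141, -0.001]
ft_force: [-0.3, -0.3, -2.5]
finger_gap: 0.642
grasp_force: 29.9
```

```bash
python3 -c "
from h import *; tool()
p,d=snapshot('side'); cv2.imwrite('pics/e.png',cv2.resize(p[110:250,200:360],None,fx=4,fy=4))"
```

```text
t 21.32 pos [0.5412 0.0339 0.1374] yaw_y_deg 90.06 tilt [-0.  0.] F [-0.3 -0.3 -2.5] gap 0.642 gf 29.857283318415284 q6 -1.60424320191748
```

View pics/e.png

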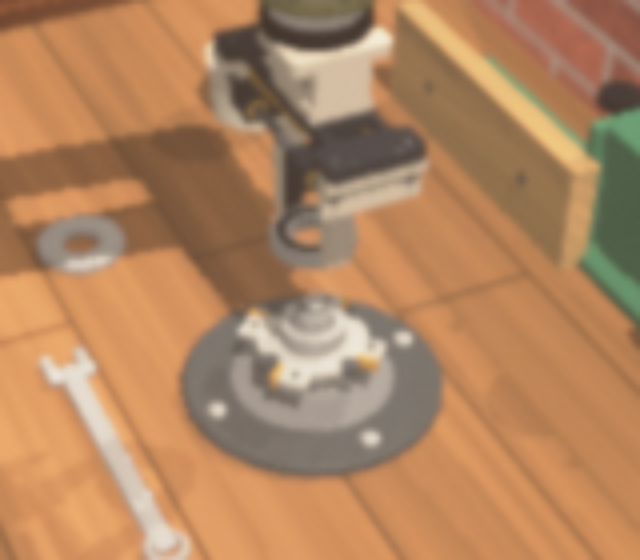

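The guide is held level at (315,240) above the cutter and shaft at (315,310).

Emit:
arm_command(
  increments=[
    [0, 0, 0.025, 0, 40],
    [0, 0, 0.02, 0, 40],
    [0, 0, 0.006, 0, 40],
    [0, 0, 0.005, 0, 40],
    [0, 0, 0.005, 0, 40],
    [0, 0, 0.004, 0, 40],
    [0, 0, 0.002, 0, 40],
    [0, 0, 0, 0, 40],
    [0, 0, 0, 0, 40],
  ],
)

```text
time: 22.5
eef_pos: [0.5413, 0.0327, 0.0709]
tcp_rot: [0.0, 3.141, 0.0]
ft_force: [0.1, -0.7, -2.0]
finger_gap: 0.652
grasp_force: 29.9
```

Emit:
arm_command(
  increments=[
    [0, 0, 0.002, 0, 40],
    [0, 0, 0.001, 0, 40],
    [0, 0, 0.001, 0, 40],
    [0, 0, 0.0005, 0, 40],
    [0, 0, 0, 0, 40],
  ],
)

```text
time: 23.12
eef_pos: [0.5412, 0.0327, 0.0668]
tcp_rot: [-0.0, 3.142, -0.0]
ft_force: [-4.2, -0.6, 5.9]
finger_gap: 0.65
grasp_force: 29.9
```

Emit:
arm_command(
  increments=[
    [0, 0, 0, 0, 60],
    [0, 0, 0, 0, 90],
    [0, 0, 0, 0, 90],
    [0, 0, -0.03, 0, 90],
    [0, 0, -0.04, 0, 90],
    [-0.005, -0.035, 0, 0, 90],
    [-0.008, -0.055, 0, 0, 90],
    [-0.008, -0.055, 0, 0, 90],
    [-0.008, -0.055, 0, 0, 90],
    [-0.008, -0.055, 0, 0, 90],
    [-0.006, -0.045, 0, 0, 90],
    [-0.002, -0.016, 0, 0, 90],
    [0, 0, 0.05, 0, 90],
    [0, 0, 0.03, 0, 90],
    [0, 0, 0, 0, 90],
    [0, 0, 0, 0, 90],
  ],
)

```text
time: 25.12
eef_pos: [0.587, -0.2831, 0.0577]
tcp_rot: [-0.001, 3.14, -0.001]
ft_force: [0.0, -0.2, 1.1]
finger_gap: 0.901
grasp_force: 0.0
```

```bash
python3 - <<'E'
from h import *
tool()
p,d=snapshot('side');q,e=snapshot('top'); cv2.imwrite('pics/f.png',np.hstack([cv2.resize(p[140:300,230:390],None,fx=2.4,fy=2.4),cv2.resize(q[100:260,220:380],None,fx=2.4,fy=2.4)]))
P=cloud('top',e); print(circ('top',e,P,(.541,.031),.031,.07,.082,.0775), fit(P,e>0,(.541,.031),.035,.07,.082))
E
```

```text
t 25.12 pos [ 0.587  -0.2831  0.0577] yaw_y_deg 90.04 tilt [ 0.001 -0.001] F [ 0.  -0.2  1.1] gap 0.901 gf 0.0 q6 -2.099637309270335
(array([0.5416, 0.0333, 0.0298]), 54) (278, array([0.5421, 0.0334, 0.0313]), array([0.5414, 0.0332, 0.0771]))
```

View pics/f.png

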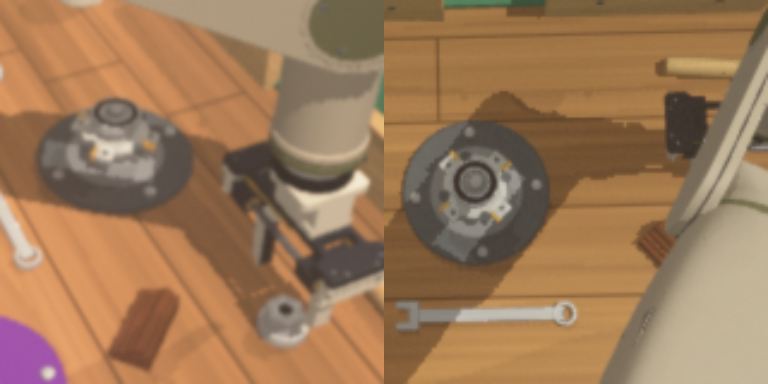

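The guide is seated flat (right crop (475,182)), and the gripper is over the cap.

Emit:
arm_command(
  increments=[
    [0, 0, 0.03, 0, 90],
    [0, 0, 0.018, 0, 90],
    [0, 0, 0.005, 0, 90],
    [0, 0, 0, 0, 90],
    [0, 0, 0, 0, 40],
    [0, 0, 0, 0, 40],
    [0, 0, 0, 0, 40],
    [0, 0, 0, 0, 40],
    [0, 0, 0, 0, 40],
    [0, 0, 0, 0, 40],
  ],
  force=30,
)

```text
time: 26.48
eef_pos: [0.5864, -0.2836, 0.0036]
tcp_rot: [-0.0, 3.141, -0.001]
ft_force: [-0.9, -2.0, 3.0]
finger_gap: 0.569
grasp_force: 30.0
```

```bash
python3 -c "
from h import *; tool()"
```

```text
t 26.48 pos [ 0.5864 -0.2836  0.0036] yaw_y_deg 90.0 tilt [ 0.001 -0.001] F [-0.9 -2.   3. ] gap 0.569 gf 30.000747749581933 q6 -2.099829802870029
```

Emit:
arm_command(
  increments=[
    [0, 0, -0.02, 0, 40],
    [0, 0, -0.05, 0, 40],
    [0, 0, -0.06, 0, 40],
    [0.005, 0.035, 0, 0, 40],
    [0.008, 0.055, 0, 0, 40],
    [0.008, 0.055, 0, 0, 40],
    [0.008, 0.055, 0, 0, 40],
    [0.008, 0.055, 0, 0, 40],
    [0.006, 0.045, 0, 0, 40],
    [0.0015, 0.0165, 0, 0, 40],
    [0, 0, 0, 0, 40],
    [0, 0, 0, 0, 40],
    [0, 0, 0, 0, 40],
  ],
)

```text
time: 28.1
eef_pos: [0.5418, 0.0319, 0.1331]
tcp_rot: [-0.003, -3.141, 0.0]
ft_force: [0.4, 0.1, -3.1]
finger_gap: 0.566
grasp_force: 30.0
```

```bash
python3 -c "
from h import *; tool()
p,d=snapshot('side'); cv2.imwrite('pics/g.png',cv2.resize(p[110:250,200:360],None,fx=4,fy=4))"
```

```text
t 28.1 pos [0.5418 0.0319 0.1331] yaw_y_deg 89.9 tilt [-0. -0.] F [ 0.4  0.1 -3.1] gap 0.566 gf 29.99871385283768 q6 -1.604590706015969
```

View pics/g.png

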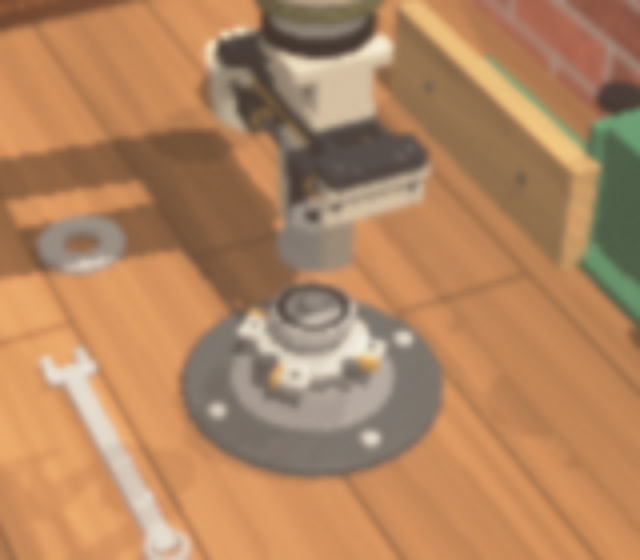

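The cap hangs hexagon up at (313,245), centred above the guide at (313,310).

Emit:
arm_command(
  increments=[
    [0, 0, 0.02, 0, 40],
    [0, 0, 0.015, 0, 40],
    [0, 0, 0.006, 0, 40],
    [0, 0, 0.004, 0, 40],
    [0, 0, 0.003, 0, 40],
    [0, 0, 0, 0, 40],
    [0, 0, 0, 0, 40],
  ],
)

```text
time: 29.02
eef_pos: [0.5419, 0.0333, 0.0855]
tcp_rot: [-0.0, 3.141, -0.0]
ft_force: [-0.3, -0.7, -2.2]
finger_gap: 0.567
grasp_force: 30.0
```

Emit:
arm_command(
  increments=[
    [0, 0, 0.002, 0, 40],
    [0, 0, 0.002, 0, 40],
    [0, 0, 0.001, 0, 40],
    [0, 0, 0.0005, 0, 40],
    [0, 0, 0, 0, 40],
  ],
)

```text
time: 29.65
eef_pos: [0.5421, 0.0329, 0.0803]
tcp_rot: [0.0, 3.141, -0.001]
ft_force: [-1.9, -2.3, 4.5]
finger_gap: 0.568
grasp_force: 30.0
```

Emit:
arm_command(
  increments=[
    [0, 0, 0.0005, 0, 40],
    [0, 0, 0.0005, 0, 40],
    [0, 0, 0, 0, 40],
  ],
)

```text
time: 30.02
eef_pos: [0.5422, 0.0328, 0.08]
tcp_rot: [0.0, 3.14, -0.001]
ft_force: [-3.9, -3.3, 9.5]
finger_gap: 0.569
grasp_force: 30.0
```

Emit:
arm_command(
  increments=[
    [0, 0, 0, 0, 60],
    [0, 0, 0, 0, 90],
    [0, 0, 0, 0, 90],
    [0, 0, -0.03, 0, 90],
    [0, 0, -0.05, 0, 90],
    [0.02, 0.055, -0.02, 0, 90],
    [0.02, 0.055, 0, 0, 90],
    [0.02, 0.055, 0, 0, 90],
    [0.02, 0.055, 0, 0, 90],
    [0, 0, 0, 0, 90],
    [0, 0, 0, 0, 90],
  ],
)

```text
time: 31.4
eef_pos: [0.4615, 0.253, 0.1784]
tcp_rot: [0.002, -3.141, 0.001]
ft_force: [-0.4, -0.6, 0.2]
finger_gap: 0.9
grasp_force: 0.0
```

```bash
python3 - <<'E'
from h import *
tool()
p,d=snapshot('side');q,e=snapshot('top'); cv2.imwrite('pics/h.png',np.hstack([cv2.resize(p[150:250,220:340],None,fx=3.3,fy=3.3),cv2.resize(q[130:230,200:320],None,fx=3.3,fy=3.3)]))
for n,D in(('top',e),('side',d)):
    P=cloud(n,D)
    for nm,R,z0,z1,h in(('hex',.02,.1,.12,.1075),('flange',.027,.084,.12,.0895),('guide',.031,.07,.082,.0775)):
        print(n,nm,circ(n,D,P,(.5415,.032),R,z0,z1,h))
    m=(D>0)&(np.hypot(P[...,0]-.5415,P[...,1]-.0325)<.015); q=P[m&(P[...,2]>.1)]
    A=np.linalg.lstsq(np.c_[q[:,:2]-[.5415,.0325],np.ones(len(q))],q[:,2],rcond=None)[0]; print('plane',A,len(q))
E
```

```text
t 31.4 pos [0.4615 0.253  0.1784] yaw_y_deg 90.07 tilt [-0.    -0.001] F [-0.4 -0.6  0.2] gap 0.9 gf 0.0 q6 -1.167505056953319
top hex (array([0.5416, 0.0333, 0.0178]), 34)
top flange (array([0.5416, 0.0332, 0.0255]), 47)
top guide (array([0.5421, 0.0333, 0.0292]), 76)
plane [-0.001945   -0.02973963  0.10748923] 78
side hex (array([0.5408, 0.0301, 0.021 ]), 35)
side flange (array([0.5442, 0.037 , 0.032 ]), 52)
side guide (array([0.5395, 0.0257, 0.0279]), 45)
plane [ 0.04007326 -0.01554108  0.10855619] 56
```

View pics/h.png

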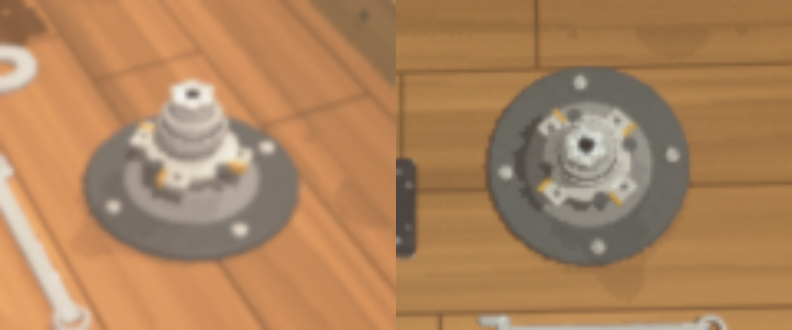

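The full stack sits centred and level, with the cap top 76 mm above its height on the bench, which matches the target. I'm handing in now.

```bash
python3 -c "
from bench import workorder; print(workorder.job_done())"
```

```text
the job is handed in; nothing more can be done
None
```

The job is handed in: collar, small cutter head, guide and cap are stacked in order on the grey spindle at 31 s, the camera measurements show them fully seated, and the cutter was released only once it rested on the collar.

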